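# Draw the spice scale out from under the bin and stand the tumbler on it

## Task

Get the kitchen scale ready for measuring: with the fingertips pressed on its glass top, slide it straight toward you on its feet until all of it is out from under the spice bin, then take the steel tumbler out of its davara and stand it upright in the middle of the round weighing area. It is a fine scale that bears no more than 2.5 kg, so at no moment push on it or set anything down on it with more than that (25 N). Leave the davara, masala dabba and whisk where they are and the bin shut.

Things in the scene. Friction and masses are not known exactly. Their poses are not given: they have to be found in the camera images.
- scale: Kitchen scale: flat white slab 200 mm deep (its x), 150 wide (y), 20 high, 0.54 to 0.66 kg, loose on four small hard plastic feet 82 mm before and behind and 58 mm either side of its middle. Origin: centre of its underside, on the counter; x points to its back edge, away from the robot. Top: one smooth rigid glass plate. Only the front 60 to 115 mm lie in front of the bin, the back is under it, near the wall
- scale_front (a point): Bare spot in the middle of the scale's front strip, on the glass, at (-80, 0, 20) mm from the scale's origin (20 mm in from the front edge; dark display to its right, two grey touch dots to its left). Pressed too lightly, fingertips slip on the glass; the feet drag more the harder one presses, and weight and friction differ from case to case. Pressing some 14 to 18 N all along does it; 25 N is the limit
- weigh_spot (a point): Centre of the round weighing area (a pale disc of 104 mm diameter drawn on the glass, not raised), on the glass surface at (30, 0, 20) mm from the scale's origin; axes as the scale's
- bin_front_left (a point): Lower front left (robot's left) corner of the pale blue plastic spice bin with its holder, 88 mm above the counter; x points away from the robot into the wall, y left, z up. From here bin, holder and the rail it hooks on fill 126 mm in x (a thin top lip stands 10 mm forward), 192 mm in -y and 129 mm up; open space below. The tiled wall, 240 mm high, begins at x = 145 mm
- bin_front_right (a point): Lower front right corner of the same, 192 mm in -y from the left one; same axes. The scale is out when both corners lie beyond its back edge, that is over 100 mm along x from the scale's origin in the scale's own frame
- spice_bin (a joint): Tilt of the spice bin about its lower front edge: 0 shut (upright), grows to 0.6 rad as its top tips out toward the robot. Two lidded empty glass jars stand in it
- tumbler_mid (a point): Centre, half-way up, of the steel tumbler: an open cup 85 mm high, outside diameter 49 mm near the foot, 56 mm just under the rim and 59 mm at the rim, about 0.09 kg. Its own z points up through the mouth. At the start it stands in the davara, its foot 3 mm above the counter (so its centre is 45.5 mm up)
- davara: The davara, a shallow steel saucer-bowl, 104 mm rim diameter, 38 mm high, loose. Origin at the centre of its underside. It stands on one side of the scale, the masala dabba on the other
- masala_dabba: The closed round steel masala dabba, 183 mm diameter, 74 mm high and 88 mm over its knob, about 0.9 kg. Origin at the centre of its underside
- whisk: Flat green silicone whisk lying near the wall to the left of the bin, 240 mm long along its x, 60 mm wide, 18 mm high. Origin under its middle
Not all that is in view belongs to the job. There is more than one size of the scale; the one meant has the size given above. Leave any yellow look-alike of the part that bears tumbler_mid alone.

How it is judged (in metres and radians):
On the way, in this order (a step that is already met when the one before it is completed fails the run):
1. The scale has begun to slide while the fingertips press on its top (distance of scale from where it was at the start of the episode above 0.02 m and contact force between the fingers and scale above 3 N and z of the grasp point in the frame of scale above 0.025 m and x of the grasp point in the frame of scale above -0.105 m), for 0.1 s.
2. The scale lies flat with its back edge wholly out in front of the bin (x of each of bin_front_left, bin_front_right in the frame of scale above 0.1 m and angle between scale's own z axis and vertical below 0.05 rad and height (world z) of scale below 0.006 m), for 0.2 s.
3. The tumbler stands upright in the middle of the weighing area (horizontal distance between tumbler_mid and weigh_spot below 0.03 m and z of tumbler_mid in the frame of scale between 0.058 and 0.067 m and angle between tumbler_mid's own z axis and vertical below 0.1 rad), for 0.2 s.
At the end, for the whole second after the job is handed in: Scale flat on its feet, at rest, its back edge wholly in front of the bin's front corners, within 0.3 rad of square to the wall; tumbler at rest upright on the glass (tilt under 0.1 rad), within 30 mm of the centre of the weighing area; bin shut (under 0.05 rad) (all of step 2 and all of step 3 and angle between the x axis of scale and the x axis of bin_front_left, either way round below 0.3 rad and linear speed of each of scale, tumbler below 0.01 m/s and value of joint spice_bin below 0.05 rad); the robot touches nothing.
It fails at once if The robot presses or pushes the scale with more than 25 N (contact force between any of the fingers, the arm and scale above 25 N).
It fails at once if The tumbler is pressed or dropped on the scale with more than 25 N (contact force between tumbler and scale above 25 N).
It fails at once if The scale is lifted or tipped off its feet (height (world z) of scale above 0.01 m or angle between scale's own z axis and vertical above 0.1 rad).
It fails at once if The spice bin is tipped out (value of joint spice_bin above 0.1 rad).
It fails at once if The davara is shoved more than 30 mm, or the masala dabba or whisk more than 20 mm (distance of davara from where it was at the start of the episode above 0.03 m or distance of any of masala_dabba, whisk from where it was at the start of the episode above 0.02 m).
It also fails if it takes over 72 s, if anything falls off the work surface, if the arm or the gripper's body presses on something with over 40 N, if the wrist force passes 120 N, or if a joint passes its speed limit or range.

## Robot

A 7-joint arm with a two-finger parallel gripper is mounted at the origin on the work surface. World frame = base frame: x ahead of the robot, y to its left, z up, the work surface at z = 0. Lengths are in mm, angles in rad, forces in N, time in s.
With the tool pointing down it reaches from about 425 to 950 mm from the base axis. Payload 16.7 kg.
Tool frame: the origin (TCP) lies midway between the tips of the shut fingers; the grasp point (between the pads) lies 19 mm behind it; y points along the fingers, x is the direction in which the jaws open and shut, and the axes are right-handed (so a half turn about y gives the same grasp; the last joint's range is limited). The gripper opens to 94 mm and grips with 3 to 60 N. Pads are 16 mm wide; open, the fingers measure 119 mm over their backs; the gripper's body (75 mm by 177 mm) begins 78 mm behind the grasp point.
Start: joints at [-1.264, 0.426, 0.074, 1.606, -0.034, 1.111, -0.067], TCP at [297.726, 605.751, 205.467] pointing down, gripper open.
Joint ranges: [-2.85, 2.85], [-0.5, 2.14], [-1.23, 1.37], [0.21, 2.46], [-1.02, 4.16], [0.16, 2.05], [-2.73, 2.73]. Speed limits (rad/s): [1.89, 1.89, 2.39, 2.39, 3.01, 3.01, 3.01].

## Interface

Orientations are given as a rotation vector (axis times angle).
In Python, from plant import bot gives the robot as it stands. Calls block until the motion is done:
- bot.move_pose(position, orientation): joint-space move of the TCP to a pose.
- bot.move_l(position, rotation=None, v=150, max_force=None): straight line of the TCP; rotation=None keeps the orientation; v is the mean speed in mm/s. With max_force (N) it stops when the force on the tool has changed by that much, and returns True; else False.
- bot.move_j(angles): joint-space move.
- bot.command_gripper(opening, newtons=None): finger opening in mm; newtons is the grip in N (None keeps the last); returns when the fingers have stopped.
- bot.wait(seconds).
- bot.solve_ik(position, orientation): joint angles nearest the present ones, or None.
- bot.camera(name): name is "side" or "top"; returns a dict with "color" (420x560x3 uint8, red, green, blue), "fx", "fy", "cx", "cy" (pixels), "R" (3x3) and "t" (3): a world point X has camera coordinates R X + t. Camera axes: x right, y down, z forward; pixel columns grow to the right and rows downward; lengths in mm; the calibration is good to about 2 mm. A picture is of the moment at which its call begins. There is no depth.
A pose or a line that the arm cannot do raises bot.IKError and nothing moves.
- bot.hand_in(): hands the job in, once; it reports no verdict.
Readings, each from a call of its own:
- bot.read_time_s(): time.
- bot.read_qpos(): joint angles.
- bot.read_joint_vel(): joint speeds.
- bot.read_joint_torque(): joint torques, N m.
- bot.read_tool_pos(): TCP position.
- bot.read_ee_rot(): TCP orientation.
- bot.read_contact_force(): force on the tool from outside, world axes, zero at the start.
- bot.read_wrist_torque(): the same for the moment, N m.
- bot.read_gripper_width(): finger opening in mm.
Only numpy, scipy, OpenCV 4.12 (cv2) and the standard library are available. Lean on these libraries where they do the work, as an engineer would, in place of code of your own. Each camera call takes 0.05 s, during which the arm holds its last target. There are 200 camera calls.

## Working session

There is one attempt and no reset: what is moved stays moved. The work goes in short steps, each a Python script; the robot and the scene stay as the last script left them, time stands still between calls to the robot, and variables do not carry over. Pictures are saved under pics/ and viewed, about 8 in all and at most 12, crops included, and the job is handed in when it is done.

```bash
mkdir -p pics; ls
python3 - <<'E'
from plant import bot
import cv2
for n in("top","side"):
    c=bot.camera(n); cv2.imwrite(f"pics/{n}0.png",cv2.resize(c["color"][:,:,::-1],(800,600),interpolation=cv2.INTER_CUBIC))
    print(n,c["fx"],c["fy"],c["cx"],c["cy"],c["R"],c["t"])
print(bot.read_time_s(),bot.read_ee_rot(),bot.read_contact_force(),bot.read_gripper_width())
E
```

```text
pics
top 539.2891913919466 539.2891913919466 276.78898325755017 210.4911978446519 [[-0.02183475 -0.99973876  0.00675682]
 [-0.99371638  0.02096013 -0.10994736]
 [ 0.10977701 -0.00911504 -0.99391444]] [ -16.06110401  568.47881348 1309.58291867]
side 546.7965323684858 546.7965323684858 280.360266654787 207.91500652444074 [[ 0.98119434 -0.19174264  0.02219066]
 [-0.09589829 -0.58402103 -0.80605394]
 [ 0.16751472  0.78876752 -0.59142592]] [-561.33189297   99.04916543 1438.38584018]
0.1 [-1.39203513 -0.86581657  0.86724613] [-0.01540145 -0.19259209  0.5713097 ] 93.78119585758388
```

View pics/top0.png

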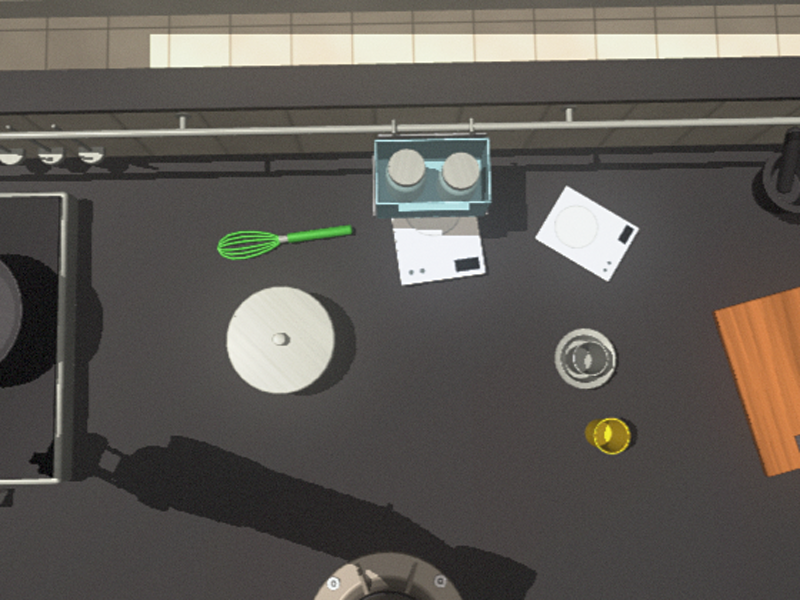

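View pics/side0.png

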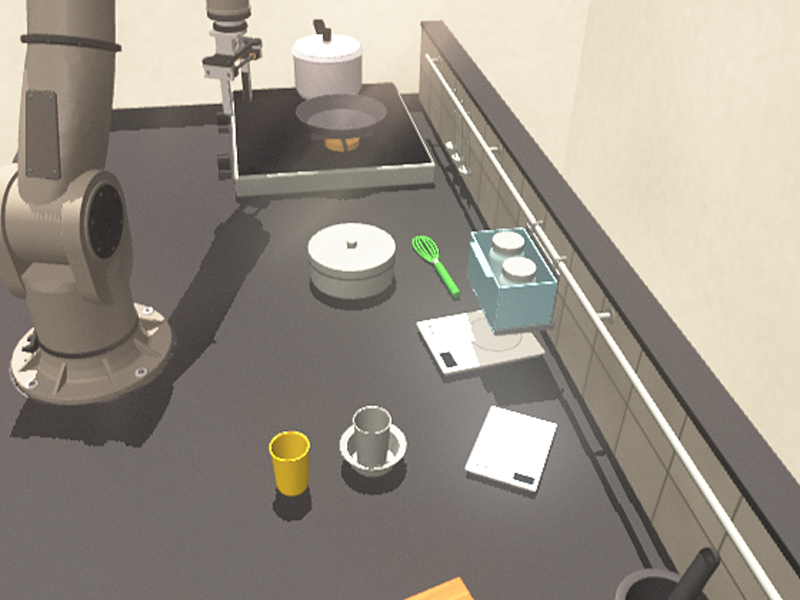

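The top view shows the target scale under the bin, with front corners near (402,285) and (485,273). The davara and tumbler are near (586,358), the dabba at (280,340), the yellow decoy at (610,436) and another scale at (587,233). I'll enlarge the parts that matter.

Run:
```python
import cv2,numpy as np
from plant import bot
T=bot.camera("top")["color"][:,:,::-1];S=bot.camera("side")["color"][:,:,::-1]
# crops in native px: x0,y0,w,h  scale 4
def crop(I,x,y,w,h,s):
    J=cv2.resize(I[y:y+h,x:x+w],(w*s,h*s),interpolation=cv2.INTER_CUBIC)
    for i in range(0,w,10): cv2.line(J,(i*s,0),(i*s,6 if i%50 else 14),(0,0,255),1)
    for i in range(0,h,10): cv2.line(J,(0,i*s),(6 if i%50 else 14,i*s),(0,0,255),1)
    return J
A=np.hstack([crop(T,250,85,100,120,5)[:600],crop(T,380,220,60,120,5)])
B=np.hstack([crop(S,285,150,110,120,5),crop(S,230,260,50,120,5)])
cv2.imwrite("pics/cT.png",A);cv2.imwrite("pics/cS.png",B)
```

```text
(no output)
```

View pics/cT.png

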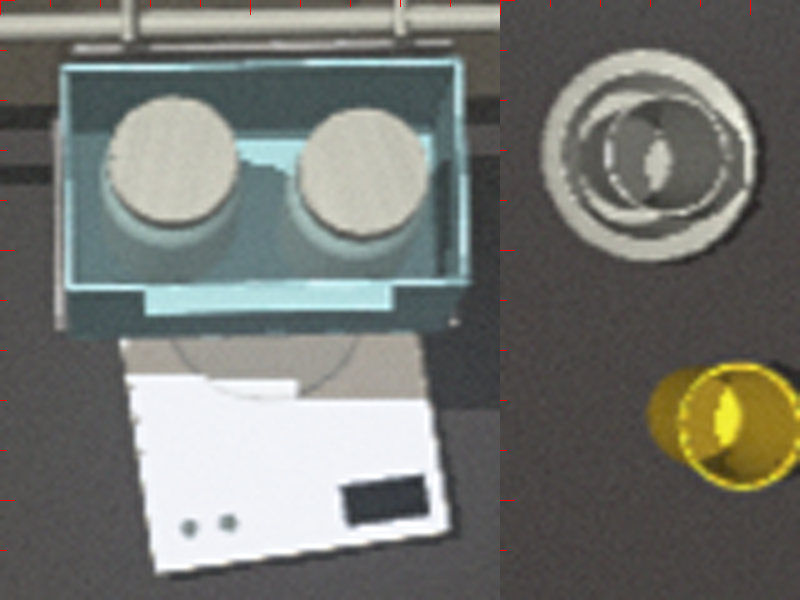

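View pics/cS.png

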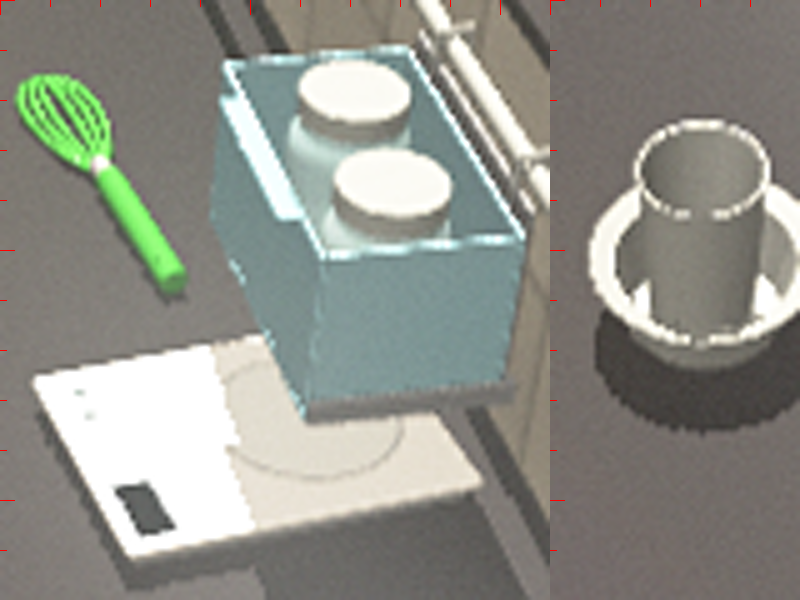

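```bash
cat > h.py <<'E'
import numpy as np
from plant import bot
C={n:bot.camera(n) for n in("top","side")}
def ray(n,u,v,z):
    c=C[n];R=np.array(c["R"]);t=np.array(c["t"])
    d=R.T@np.array([(u-c["cx"])/c["fx"],(v-c["cy"])/c["fy"],1]);o=-R.T@t
    return (o+d*(z-o[2])/d[2]).round(1)
E
python3 - <<'E'
from h import *
P=lambda u,v:(250+u/5,85+v/5)
Q=lambda u,v:(285+u/5,150+v/5)
r=lambda s,n,p,z:print(s,ray(n,*p,z))
r("FL t","top",P(156,571),20);r("FL s","side",Q(35,380),20)
r("FR t","top",P(450,530),20);r("FR s","side",Q(134,553),20)
r("BR s","side",Q(482,485),20);r("L edge t","top",P(120,340),20);r("R edge t","top",P(420,335),20)
r("binFL t","top",P(66,333),88);r("binFR t","top",P(457,326),88);r("binFR s","side",Q(305,418),88)
r("binFL top t","top",P(70,290),217);r("binFR top t","top",P(468,283),217)
r("dav t","top",(410,251),38);r("dav s","side",(260,313),38)
r("tum t","top",(413.6,250.6),88);r("tum s","side",(260.4,294),88)
r("dabba t","top",(280/1.4286,339/1.4286),80)
r("disp centre t","top",P(386,500),20)
E
```

```text
FL t [597.6 -40.1  20. ]
FL s [596.1 -40.5  20. ]
FR t [ 615.3 -188.7   20. ]
FR s [ 616.1 -187.2   20. ]
BR s [ 808.7 -166.    20. ]
L edge t [716.2 -24.5  20. ]
R edge t [ 715.6 -176.9   20. ]
binFL t [705.2   1.9  88. ]
binFR t [ 704.8 -186.8   88. ]
binFR s [ 702.5 -176.9   88. ]
binFL top t [695.4  -2.  217. ]
binFR top t [ 695. -175.  217.]
dav t [ 460.2 -353.4   38. ]
dav s [ 455.6 -356.2   38. ]
tum t [ 459.5 -349.2   88. ]
tum s [ 458.  -347.6   88. ]
dabba t [502.5 165.9  80. ]
disp centre t [ 631.3 -156.9   20. ]
```

The front edge measures 149 mm, so this is the right scale. Its yaw is about 0.12 rad and its centre about (706,-102). The bin front is at x≈704, and the tumbler is at about (459,-348). Next I move above scale_front with the fingers shut and touch down gently.

```bash
cat > m.py <<'E'
import numpy as np
from plant import bot
from scipy.spatial.transform import Rotation as Ro
def ori(yaw,s=1):
    x=s*np.array([-np.sin(yaw),np.cos(yaw),0]);y=np.array([0,0,-1.]);z=np.cross(x,y)
    return Ro.from_matrix(np.c_[x,y,z]).as_rotvec()
def st(): print(round(bot.read_time_s(),2),np.round(bot.read_tool_pos(),1),np.round(bot.read_contact_force(),1))
E
python3 - <<'E'
from m import *
print(Ro.from_rotvec(bot.read_ee_rot()).as_matrix().round(2))
best=None
for s in(1,-1):
    q=bot.solve_ik([626,-112,260],ori(.12,s)); print(s,q)
    if q is not None and(best is None or abs(q[6])<abs(best[1][6])): best=(s,q)
s=best[0];print("s",s)
bot.command_gripper(0)
bot.move_j(best[1]);st()
bot.move_l([626,-112,60],v=200);bot.wait(.3);st()
f=bot.move_l([626,-112,15],v=20,max_force=3);st();bot.wait(.3);st()
print(f,bot.read_ee_rot(),bot.read_gripper_width())
E
```

```text
[[ 0.44 -0.   -0.9 ]
 [ 0.9  -0.    0.44]
 [-0.   -1.   -0.  ]]
1 [-0.42358026  0.37195832  0.66411391  1.66343979 -0.24364584  1.19054526
  1.98927011]
-1 [-0.62321127  0.46519336  0.9817544   1.67332487 -0.40773475  1.22453016
 -0.99962511]
s -1
4.5 [ 626.2 -111.   259.8] [0.2 0.3 0.7]
5.95 [ 626.2 -111.9   60.5] [-0.1  0.4  0.9]
7.7 [ 626.  -112.    20.3] [-1.6  1.   7.3]
8.0 [ 626.1 -112.    20.3] [-1.2  0.9  8.6]
True [-1.26355978  1.12044403 -1.12016658] 0.5818332549895147
```

Run:
```python
from m import *
z=20.3
for i in range(12):
    t0=bot.read_time_s();bot.move_l([626,-112,z],v=20);bot.wait(.1)
    f=bot.read_contact_force();print(round(z,2),f.round(1) if hasattr(f,'round') else f,bot.read_tool_pos()[2],round(bot.read_time_s()-t0,2))
    if f[2]>14: break
    z-=.15
```

```text
20.3 [0.9 0.  3.9] 20.35440723054095 0.35
20.15 [-0.7 -0.2  5.8] 20.350353256344356 0.35
20.0 [-1.4  0.4  7.8] 20.345556093897574 0.35
19.85 [-0.9  1.3 10. ] 20.291279162436396 0.35
19.7 [-3.3  1.5 13.6] 20.27958068419715 0.35
19.55 [-3.5  1.6 15.1] 20.247941870407832 0.35
```

```bash
cat > slide.py <<'E'
from m import *
def slide(p,z,d,n,step,aim=16.5,v=30):
    for i in range(n):
        p=p+d*step
        bot.move_l([p[0],p[1],z],v=v)
        f=np.array(bot.read_contact_force());a=bot.read_tool_pos()
        print(round(bot.read_time_s(),1),p.round(1),round(z,2),f.round(1),np.round(a,1))
        if np.linalg.norm(f)>22.5: z+=.3; bot.move_l([p[0],p[1],z],v=20);print("high")
        else: z-=np.clip((aim-f[2])*.04,-.2,.2)
    return p,z
E
python3 - <<'E'
from slide import *
d=-np.array([np.cos(.12),np.sin(.12)])
p,z=slide(np.array([626.,-112.]),19.45,d,6,5,v=20)
import cv2
c=bot.camera("top")["color"][:,:,::-1][95:235,230:400]
cv2.imwrite("pics/s1.png",cv2.resize(c,None,fx=4,fy=4,interpolation=cv2.INTER_CUBIC))
print(p,z)
E
```

```text
10.5 [ 621.  -112.6] 19.45 [3.3 1.  9.6] [ 622.5 -112.6   20.3]
10.9 [ 616.1 -113.2] 19.25 [ 4.9  2.  10.4] [ 618.  -113.2   20.3]
11.3 [ 611.1 -113.8] 19.05 [ 5.7  1.1 11.4] [ 613.3 -113.9   20.3]
11.7 [ 606.1 -114.4] 18.85 [ 6.2  0.6 13. ] [ 608.6 -114.6   20.2]
12.1 [ 601.2 -115. ] 18.71 [ 7.1  0.5 15.5] [ 603.9 -115.2   20.2]
12.5 [ 596.2 -115.6] 18.67 [ 6.5  1.5 15.5] [ 599.  -115.8   20.2]
[ 596.21574092 -115.59136622] 18.631031017750797
```

View pics/s1.png

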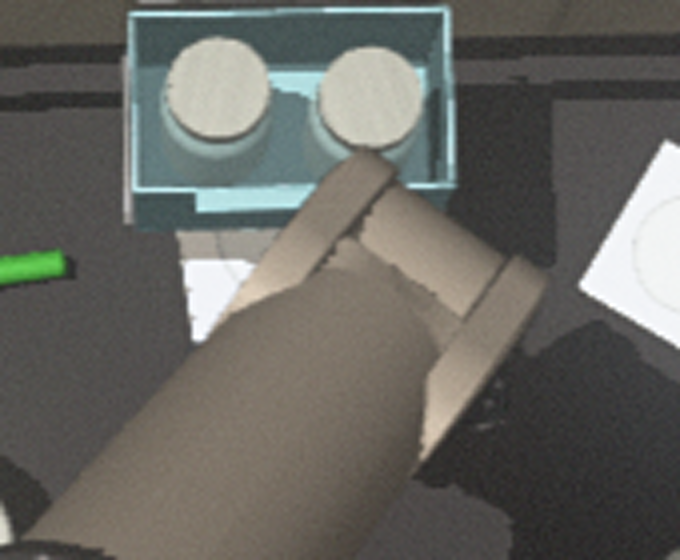

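The arm hides the scale in the top view, so I'll check from the side.

Run:
```python
from plant import bot
import cv2
c=bot.camera("side")["color"][:,:,::-1][150:290,255:395]
cv2.imwrite("pics/s2.png",cv2.resize(c,None,fx=4,fy=4,interpolation=cv2.INTER_CUBIC))
```

```text
(no output)
```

View pics/s2.png

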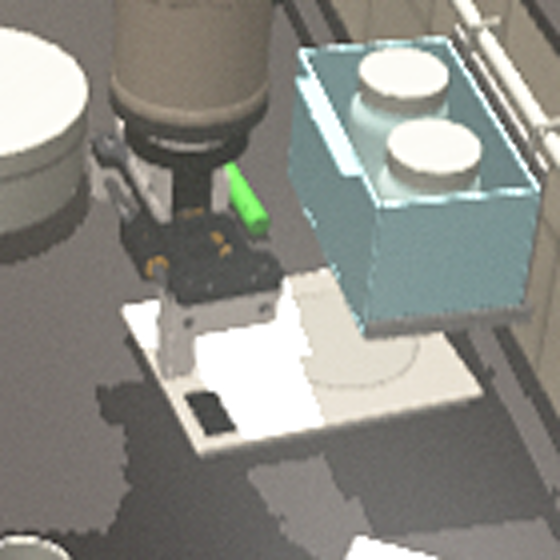

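Run:
```python
from h import *
print(ray("side",305,262.3,20),ray("side",375.5,248,20))
from slide import *
d=-np.array([np.cos(.12),np.sin(.12)])
p,z=slide(np.array([596.2,-115.6]),18.6,d,8,5,aim=17,v=20)
c=bot.camera("side")["color"][:,:,::-1][150:290,235:395]
import cv2
cv2.imwrite("pics/s3.png",cv2.resize(c,None,fx=4,fy=4,interpolation=cv2.INTER_CUBIC))
print(p,z)
```

```text
[ 597.6 -190.5   20. ] [ 792.1 -167.2   20. ]
13.1 [ 591.2 -116.2] 18.6 [ 7.8  0.7 16.7] [ 594.2 -116.5   20.2]
13.5 [ 586.3 -116.8] 18.59 [ 6.7  0.8 16.8] [ 589.3 -117.1   20.2]
13.9 [ 581.3 -117.4] 18.58 [ 7.   0.5 17. ] [ 584.3 -117.7   20.2]
14.3 [ 576.3 -118. ] 18.58 [ 6.7  1.3 15.8] [ 579.4 -118.3   20.2]
14.7 [ 571.4 -118.6] 18.53 [ 7.6  0.7 17.1] [ 574.5 -118.9   20.2]
15.1 [ 566.4 -119.2] 18.53 [ 7.   0.9 17.7] [ 569.6 -119.6   20.2]
15.5 [ 561.5 -119.8] 18.56 [ 8.5  1.1 18.1] [ 564.6 -120.1   20.2]
15.9 [ 556.5 -120.4] 18.61 [ 7.8  0.5 17.6] [ 559.6 -120.7   20.2]
[ 556.48765457 -120.38848829] 18.630153408249726
```

View pics/s3.png

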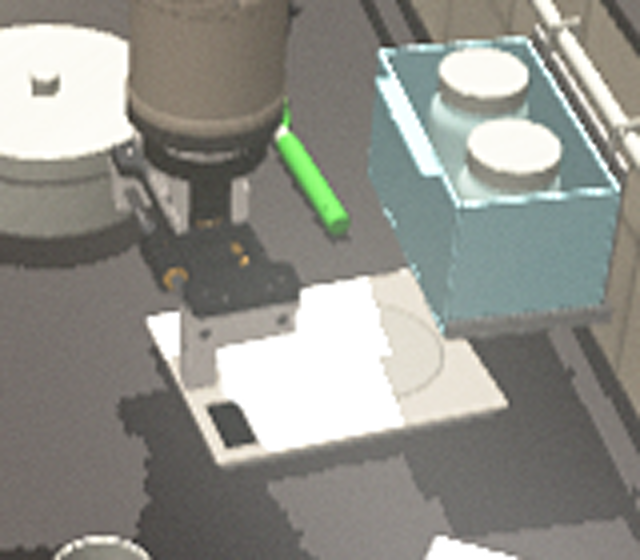

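Run:
```python
from h import *
print(ray("side",290.5,266.2,20),ray("side",362,251.2,20))
from slide import *
d=-np.array([np.cos(.12),np.sin(.12)])
p,z=slide(np.array([556.5,-120.4]),18.62,d,12,6,aim=17,v=22)
bot.move_l([p[0],p[1],z+3],v=20)
bot.move_l([p[0],p[1],z+150],v=150);st()
bot.command_gripper(94)
bot.move_pose([459,-348,200],ori(0,-1));st()
c=bot.camera("top")["color"][:,:,::-1][90:300,240:450]
import cv2
cv2.imwrite("pics/s4.png",cv2.resize(c,(640,600) if 0 else None,fx=2.8,fy=2.8,interpolation=cv2.INTER_CUBIC))
c=bot.camera("side")["color"][:,:,::-1];cv2.imwrite("pics/s5.png",cv2.resize(c[150:360,200:400],None,fx=2.8,fy=2.8,interpolation=cv2.INTER_CUBIC))
```

```text
[ 558.6 -198.6   20. ] [ 753.2 -173.6   20. ]
16.5 [ 550.5 -121.1] 18.62 [ 6.8 -0.1 17.5] [ 553.6 -121.5   20.2]
16.9 [ 544.6 -121.8] 18.64 [ 7.5  0.7 18.1] [ 547.7 -122.2   20.2]
17.3 [ 538.6 -122.6] 18.68 [ 6.3  1.2 18.4] [ 541.6 -123.    20.2]
17.8 [ 532.7 -123.3] 18.74 [ 6.7  1.5 17.5] [ 535.6 -123.7   20.2]
18.2 [ 526.7 -124. ] 18.76 [ 6.3  0.9 17.6] [ 529.7 -124.4   20.2]
18.6 [ 520.8 -124.7] 18.78 [ 6.2  0.6 17.4] [ 523.7 -125.1   20.2]
19.0 [ 514.8 -125.4] 18.8 [ 6.9  0.7 18. ] [ 517.8 -125.9   20.2]
19.4 [ 508.8 -126.1] 18.84 [ 7.4  0.5 17.5] [ 511.7 -126.6   20.2]
19.9 [ 502.9 -126.9] 18.86 [ 5.8  1.1 18.1] [ 505.8 -127.3   20.2]
20.3 [ 496.9 -127.6] 18.9 [ 6.8  0.8 17.5] [ 499.8 -128.    20.2]
20.7 [ 491.  -128.3] 18.92 [ 7.   0.5 16.5] [ 493.8 -128.7   20.2]
21.1 [ 485. -129.] 18.9 [ 7.   0.6 17.7] [ 487.9 -129.5   20.2]
22.58 [ 484.6 -128.8  168.2] [ 0.1 -0.5 -0.3]
24.93 [ 459.4 -347.   199.6] [ 0.8  0.3 -0. ]
```

View pics/s4.png

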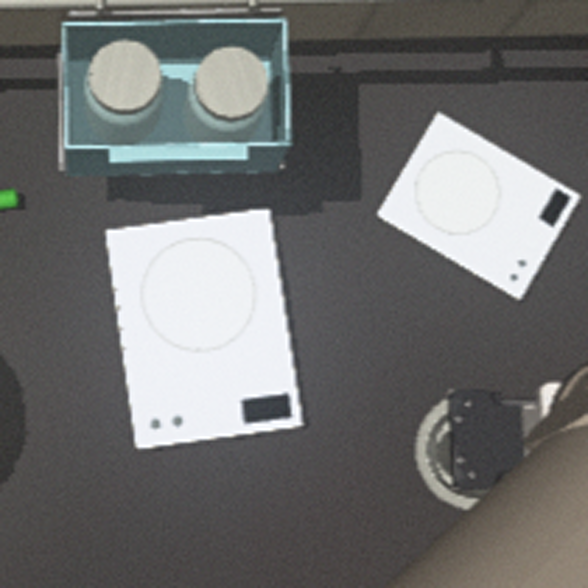

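View pics/s5.png

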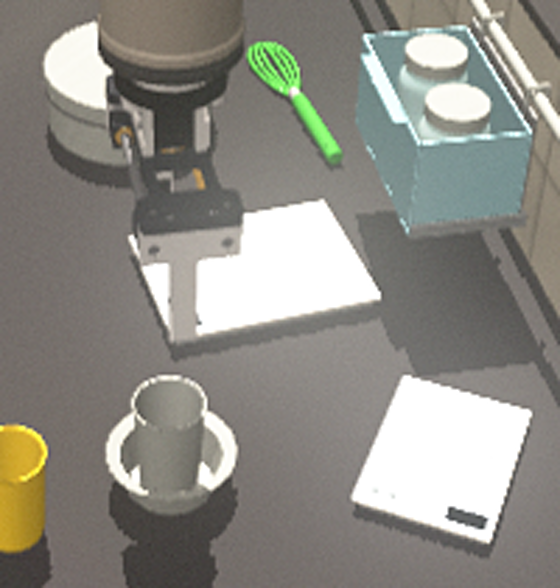

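Run:
```python
from h import *
from m import *
for n,p in dict(disc=(198,294),FL=(136,448),FR=(303,426),BL=(106,230),BR=(270,210)).items(): print(n,ray("top",240+p[0]/2.8,90+p[1]/2.8,20))
bot.move_l([458.8,-348.4,120],v=150)
print(bot.move_l([458.8,-348.4,48],v=60,max_force=5));st()
bot.command_gripper(30,12);bot.wait(.3);print(bot.read_gripper_width());st()
bot.move_l([458.8,-348.4,170],v=80);bot.wait(.2);st();print(bot.read_gripper_width())
import cv2
c=bot.camera("side")["color"][:,:,::-1];cv2.imwrite("pics/s6.png",cv2.resize(c[200:360,180:340],None,fx=3,fy=3,interpolation=cv2.INTER_CUBIC))
```

```text
disc [ 606.7 -114.6   20. ]
FL [469.8 -55.5  20. ]
FR [ 486.1 -204.7   20. ]
BL [666.7 -33.2  20. ]
BR [ 682. -182.   20.]
False
27.16 [ 459.  -348.5   48.3] [ 0.  -0.5 -0.8]
58.71925669815241
28.11 [ 458.8 -348.3   48. ] [0.4 2.2 1.8]
29.98 [ 458.7 -348.4  169.8] [-0.4  0.6 -0.6]
58.68840019392745
```

View pics/s6.png

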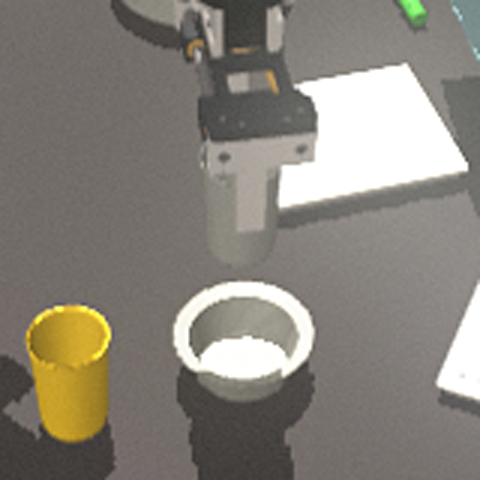

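The tumbler is lifted clear, hanging upright, and the davara stayed where it was. Now I place it.

Run:
```python
from m import *
bot.move_l([606.4,-115,170],v=120)
bot.move_l([606.4,-115,73],v=80);bot.wait(.3);st()
print(bot.move_l([606.4,-115,62],v=8,max_force=3));st()
a=bot.read_tool_pos();bot.wait(.2);st()
bot.command_gripper(70,5);bot.wait(.2);bot.command_gripper(94);bot.wait(.3);st()
bot.move_l([a[0],a[1],a[2]+120],v=80)
bot.move_pose([450,-330,260],bot.read_ee_rot());st()
import cv2
c=bot.camera("top")["color"][:,:,::-1][90:300,240:450];s=bot.camera("side")["color"][:,:,::-1][130:340,220:400]
I=np.hstack([c,s]);cv2.imwrite("pics/s7.png",cv2.resize(I,None,fx=2,fy=2,interpolation=cv2.INTER_CUBIC))
```

```text
34.14 [ 606.5 -114.9   73.2] [ 0.4  0.2 -0.8]
True
35.1 [ 606.5 -114.9   64.8] [0.5 0.1 5.9]
35.3 [ 606.5 -114.9   64.9] [-0.1  0.6  6. ]
36.79 [ 606.  -114.8   64.4] [-0.2  0.2  0.1]
39.52 [ 451.2 -328.7  259.5] [ 0.1  0.6 -0.5]
```

View pics/s7.png

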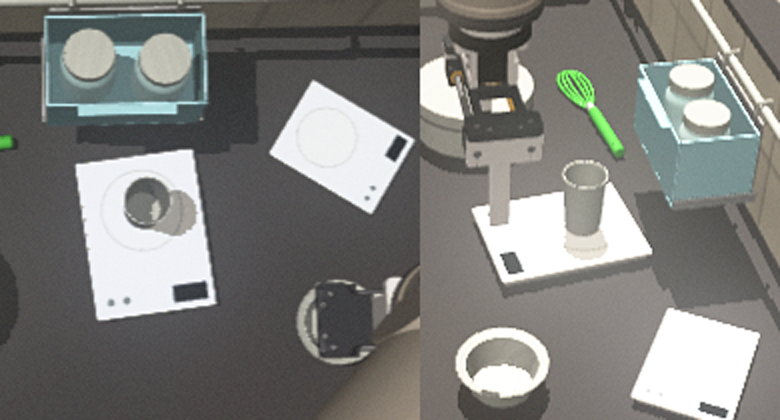

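Run:
```python
from h import *
print(ray("top",313,190,105),ray("side",302.5,217.5,105))
bot.wait(.5);print(bot.read_contact_force(),bot.read_time_s());bot.hand_in()
```

```text
[ 606.7 -114.1  105. ] [ 604.2 -116.1  105. ]
[ 0.4023238  -0.0015526   0.56240489] 40.225
the job is handed in; nothing more can be done
```

The scale is out from under the bin, and the steel tumbler stands upright in the middle of its weighing area. I handed the job in at 40.2 s; no verdict is reported.

- **Slide:** With the shut fingertips pressed on the front strip, I slid the scale about 130 mm straight along its own axis. The force I read stayed under about 20 N the whole way. Early on, the press dropped to about 10 N and the fingertips slipped roughly 7–10 mm on the glass. I pressed harder and saw no more slip.
- **Scale position:** In the pictures, the back edge clears the nearest bin corner by about 19 mm. The scale is turned about 0.12 rad from square, against a limit of 0.3.
- **Tumbler:** I gripped it at the rim at 12 N, lifted it out of the davara and set it down with a reading of about 6 N. Its rim centre measures (606.7, -114.1) from the top camera and (604.2, -116.1) from the side, so the two agree to about 3 mm. The weighing centre is at about (606.5, -115).
- **Everything else:** The last pictures show the tumbler upright, the bin shut, and the davara, dabba and whisk apparently unmoved. I judged those by eye and did not measure them. The gripper is free of everything.

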